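Lock the proof press with a T-key down its deep shaft

TASK

Take the T-key out of its stand, lower it down the deep round shaft in the head of the proof press until its socket has dropped fully over the square stem hidden at the bottom, and turn the stem clockwise (seen from above) to its stop, so that the press is locked. The stem sits on a soft spring and its angle is not known: press lightly and feel for it, never shove it down. Then put the key back upright in its stand, let go of it, and leave the other things on the bench alone.

Things in the scene. Friction and masses are not known exactly. Their poses are not given: they have to be found in the camera images.
- key_bar (a point): Centre of the crossbar of the loose steel T-key (0.3 kg), which stands upright in its stand at the start. Bar 90 long (key's x axis), 12 wide (y), 16 high; the key's z axis points up the shank. Under the bar's middle a round shank, 12 diameter. Foot to bar centre: 155. Best held by the bar's middle, fingers closing across its 12 mm.
- key_foot (a point): Centre of the open lower end of the T-key, 155 straight below key_bar, same axes. The foot is a socket open downward: 15 square inside (sides parallel to the key's x and y), 26 deep, 27 across outside.
- press: Bench proof press, fixed; origin on the bench under the shaft's axis, z up. Grey head 120 x 120, flat top 140 above the bench; its roller and bed lie along its +y, reach 310 from the origin and are lower than the head. Tapping the key on it does no harm, ramming it with 40 N does.
- shaft_mouth (a point): Centre of the open top of the round shaft, level with the top of the press's head; axes as the press. The shaft is vertical, 30 diameter, 110 deep, with a 6 chamfer at its mouth. In its bottom stands the square stem.
- stem_top (a point): Top of the stem on the shaft's axis, 80 below the mouth; axes as the press, NOT as the square. The stem is 14 square with a round cone nose, 10 high, 5 across its tip. The square's angle is unknown and differs each time. Out of line, the key's foot rests on the square's corners 10 below this point; in line (within 4 degrees, any quarter turn) it drops on, to 26 below it, where the stem's top meets the socket's roof.
- stem (a joint): Turn of the square stem from where it starts, rad: 0 = unlocked, grows as it turns clockwise seen from above, hard stop at 1.40 = locked. Stiff: takes about 0.25 N m, and stays where it is left. As it turns, a short steel bolt on the face of the head that looks away from the robot, low down, slides 28 mm sideways (press's +y).
- spring (a joint): How far the stem is pushed down on its spring, m: 0 = up. It takes about 2.5 N to start and then 2 N per mm, so 6 mm is about 15 N; it bottoms at 12 mm. More than 8 mm (about 18 N) is a shove and counts as damage.
- stand_floor (a point): Centre of the inner floor of the key's stand, where the key's foot rests, 10 above the bench. The stand is a fixed upright steel tube, 30 inside, 42 outside, rim 60 above the bench (50 above this point), on a round foot of 76 diameter.
- ink_can_c (a point): Bystander: a metal ink can, 80 diameter, 75 high; point on its axis 20 above its underside.
- brayer_c (a point): Bystander: a hand ink roller lying on the bench, rubber roll 90 long and 40 diameter, wooden handle along its -x; point at the middle of the roll.
- scraper_c (a point): Bystander: an ink knife with a wooden handle and a flat steel blade, 200 long, lying along its x axis; point 20 above the bench at its middle.
There are look-alikes about, which are no part of the job. Leave any orange or red look-alike of the part that bears stand_floor alone. There is more than one size of the part that bears key_bar; the job needs the larger.

How it is judged:
By the outcome, as a careful person would: the job done as asked, in the order asked, and still so for the second after the job is handed in, with the robot touching nothing.
It also fails if it takes over 72 s, if anything falls off the work surface, if the arm or the gripper's body presses on something with over 40 N, if the wrist force passes 120 N, or if a joint passes its speed limit or range.

ROBOT

A 7-joint arm with a two-finger parallel gripper is mounted at the origin on the work surface. World frame = base frame: x ahead of the robot, y to its left, z up, the work surface at z = 0. Lengths are in m, angles in rad, forces in N, time in s.
With the tool pointing down it reaches from about 0.425 to 0.925 m from the base axis. Payload 6.8 kg.
Tool frame: the origin (TCP) lies on the centre line of the jaws, within the pads' length; the fingertips stand 11 mm ahead of it and the grasp point (between the pads) lies 8 mm behind it; z points along the fingers, y is the direction in which the jaws open and shut (so a half turn about z gives the same grasp; the last joint's range is limited). The gripper opens to 85 mm and grips with 20 to 120 N. Pads are 22 mm wide; open, the fingers measure 114 mm over their backs; the gripper's body (76 mm by 85 mm) begins 54 mm behind the grasp point. The pads swing forward as they close: fully open they stand 13 mm farther back than shut.
Start: joints at [1.199, 0.477, 0.022, 1.555, -0.011, 1.109, -0.083], TCP at [0.176, -0.652, 0.242] pointing down, gripper open.
Joint ranges: [-2.96, 2.96], [-0.34, 2.1], [-1.41, 1.46], [0.24, 2.44], [-1.37, 4.51], [0.17, 1.92], [-2.96, 2.96]. Speed limits (rad/s): [2.39, 2.39, 3.14, 3.14, 3.14, 3.14, 3.14].

INTERFACE

Orientations are given as a rotation vector (axis times angle).
In Python, from bench import r gives the robot as it stands.
- The arm moves only by the tool send_rows, never from a script. Its argument "deltas" is a list of rows, each a list of 7 numbers: the opening, from 0 (shut) to 1 (fully open), then the shift along the tool's x, y, z as a fraction of full scale, then the turn, a rotation vector about the tool's x, y, z as a fraction of full scale. In form: [[hand, x, y, z, ax, ay, az], ...]. A call has 1 to 20 rows; each row is the pose to reach, as a shift and turn from the pose commanded when the call began, along the tool's axes at that moment, turning the shorter way round; what a row does not reach only later rows make up. Full scale, the value 1, is 150 mm for a shift and 180 degrees for a turn. A row lasts 1/12 s, in which the tool goes at most 41.7 mm and 7.16 degrees, less where a joint would pass 70% of its speed; a pose out of reach is approached as far as the arm can. A call with a number of a shift or a turn outside -1 to 1 is refused whole. A call with a gripper value outside its range is refused whole. The fingers move at their own pace and stop on an object; "squeeze" is the grip in N (left out, the last holds). Time passes only in rows, so rows that repeat a pose let the fingers close. It gives the time, the measured TCP pose, the force and the opening at its end, in the units of the state.
- r.get_obs(): the state, without advancing time (a new reading comes with each control period).
- r.grab_frame(name): name is "scene" or "top"; returns a dict with "pixels" (480x640x3 uint8, red, green, blue), "camera_matrix" (3x3 intrinsics, pixels), "rvec" (rotation vector, rad) and "tvec" (3), from world to camera coordinates, as OpenCV has them. Camera axes: x right, y down, z forward; pixel columns grow to the right and rows downward; lengths in m; the calibration is good to about 2 mm. A picture is of the moment at which its call begins. There is no depth.
- r.hand_in(): hands the job in, once; it reports no verdict.
The state is a dict: "clock": time; "joints": joint angles; "qvel": joint speeds; "tau": joint torques, N m; "tcp_pos": TCP position; "orientation": TCP orientation; "contact_force": force on the tool from outside, world axes, zero at the start; "moment": the same for the moment, N m; "grip_width": finger opening in m.
Only numpy, scipy, OpenCV 4.12 (cv2) and the standard library are available. Lean on these libraries where they do the work, as an engineer would, in place of code of your own. Each camera call takes 0.05 s, during which the arm holds its last target. There are 200 camera calls.

## Working session

There is one attempt and no reset: what is moved stays moved. The work goes in short steps, Python scripts to look and compute and a tool call to move; the robot and the scene stay as the last step left them, time stands still between calls to the robot, and variables do not carry over. Pictures are saved under pics/ and viewed, about 8 in all and at most 12, crops included, and the job is handed in when it is done.

Besides the shell and the picture viewer there is one more tool, called after "Emit:" by a JSON object that holds its "method" and its "body", one argument or row to a line. send_rows: Moves the arm, as the interface text tells. Shift numbers are shares of 150 mm and turn numbers shares of 180 degrees, none past 1 either way. Its arguments: {"type":"object","properties":{"deltas":{"type":"array","items":{"type":"array","items":{"type":"number"}}},"squeeze":{"type":"number"}},"required":["deltas"]}

```bash
ls; mkdir -p pics; python3 - <<'E'
from bench import r
import cv2,pickle
for n in("scene","top"):
    f=r.grab_frame(n);pickle.dump(f,open(f"{n}0.pkl","wb"));cv2.imwrite(f"pics/{n}0.png",f["pixels"][:,:,::-1])
    print(n,f["camera_matrix"],f["rvec"],f["tvec"])
o=r.get_obs();print(o)
E
```

```text
pics
scene [[461.11666118   0.         317.18475559]
 [  0.         461.11666118 239.5117925 ]
 [  0.           0.           1.        ]] [ 1.57046656  1.7625864  -0.90664447] [ 0.23468399 -0.19231307  1.30537305]
top [[546.63484159   0.         322.68613097]
 [  0.         546.63484159 242.98203739]
 [  0.           0.           1.        ]] [ 2.13068105 -2.19323247  0.1609742 ] [-0.15214409  0.56093821  1.06097244]
{'clock': 0.1, 'joints': array([ 1.19889558,  0.47774603,  0.02234972,  1.5563588 , -0.0115193 ,
        1.10929057, -0.08307909]), 'qvel': array([-0.00155875, -0.00135412, -0.00047481, -0.001442  , -0.00127127,
        0.00114071, -0.00040907]), 'tau': array([ 4.58036826e-03, -5.97757101e+01,  1.61390428e+00, -2.81955117e+01,
        1.28072704e-02,  4.97843575e-03, -8.40645697e-06]), 'tcp_pos': array([ 0.17586336, -0.6511503 ,  0.24140125]), 'orientation': array([-3.11267054e+00, -4.13001209e-01,  5.14368188e-04]), 'contact_force': array([-0.98335222, -0.43125081, -0.34764172]), 'moment': array([-0.04244582, -0.05862789, -0.01361645]), 'grip_width': 0.08520715938121705}
```

View pics/scene0.png

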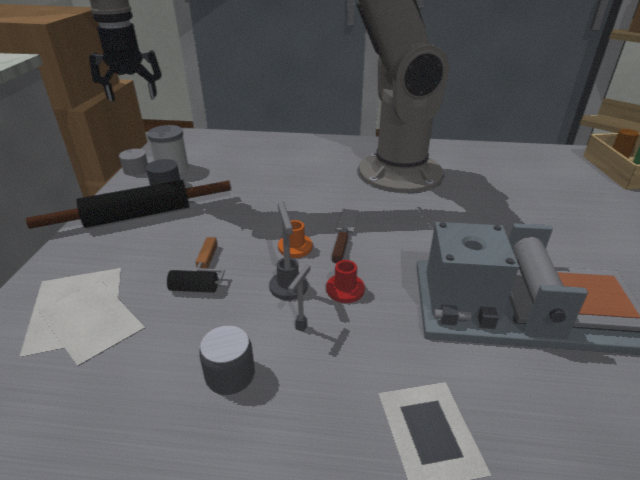

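View pics/top0.png

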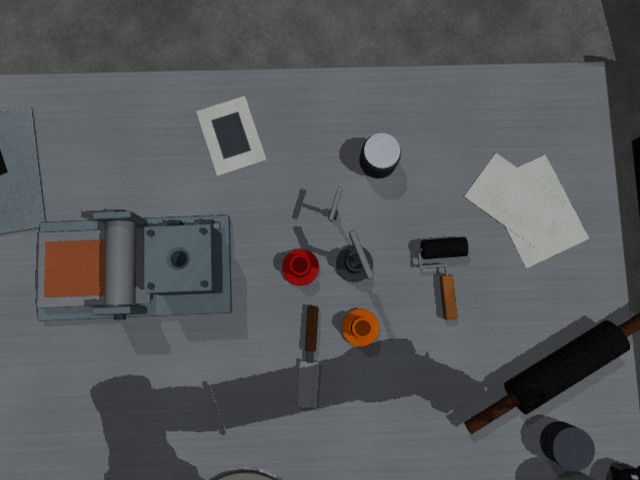

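The scene view shows the grey press with its shaft mouth near (473,243). The large key stands in the dark stand at (288,285), with its bar near (285,220). The small key is at (300,280), and the red and orange stands are decoys. In the top view the bar is near (361,254), the shaft near (179,259) and the small key near (335,204).

```bash
python3 - <<'E'
import cv2,pickle,numpy as np
T=pickle.load(open("top0.pkl","rb"))["pixels"];S=pickle.load(open("scene0.pkl","rb"))["pixels"]
def c(I,x,y,w,h,k): return cv2.resize(I[y:y+h,x:x+w],None,fx=k,fy=k,interpolation=cv2.INTER_CUBIC)
g=lambda I:np.clip(I.astype(float)*1.6,0,255).astype('uint8')
a=np.hstack([c(T,320,220,66,50,6),c(T,146,234,66,50,6)])
b=np.hstack([c(S,256,200,66,50,6),c(S,440,218,66,50,6)])
# bottoms: scene stand foot
d=np.vstack([a,b]);cv2.imwrite("pics/crop1.png",g(d)[:,:,::-1]);print(d.shape)
E
```

```text
(600, 792, 3)
```

View pics/crop1.png

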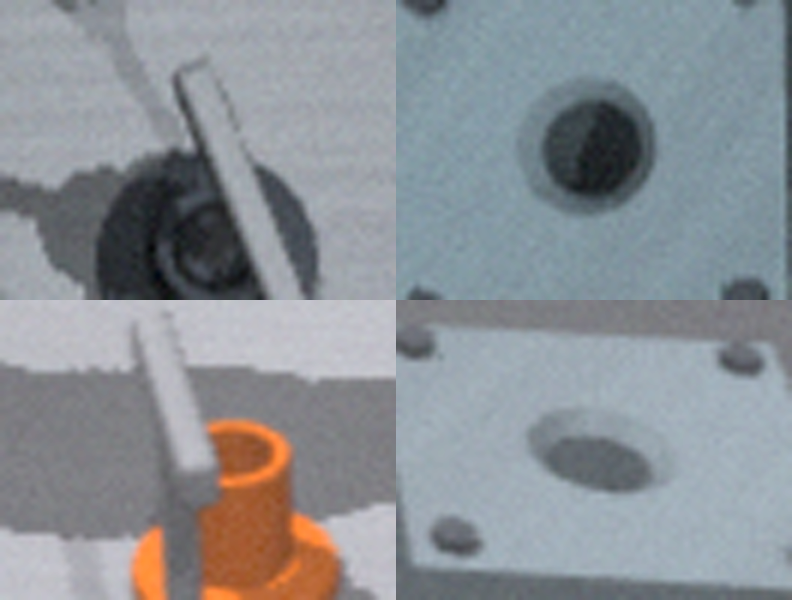

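The chamfer ring is centred near top (177.8,258.3) and scene (474.5,243.0). The bar's far end is near top (352,231), and its near end is outside the crop. I need one more crop covering the whole key, plus triangulation.

```bash
cat > h.py <<'E'
import cv2,pickle,numpy as np
from scipy.spatial.transform import Rotation as Ro
def ray(f,p):
    K=f["camera_matrix"];R=Ro.from_rotvec(f["rvec"]).as_matrix();t=np.array(f["tvec"])
    d=R.T@np.linalg.solve(K,[p[0],p[1],1.]);return -R.T@t,d
def plane(f,p,z):
    c,d=ray(f,p);return c+d*(z-c[2])/d[2]
def tri(f,p,g,q):
    c,d=ray(f,p);e,b=ray(g,q);s=np.linalg.lstsq(np.c_[d,-b],e-c,rcond=None)[0]
    P,Q=c+d*s[0],e+b*s[1];return (P+Q)/2,np.linalg.norm(P-Q)
def proj(f,X): return cv2.projectPoints(np.atleast_2d(X).astype(float),np.array(f["rvec"]),np.array(f["tvec"]),f["camera_matrix"],None)[0][:,0]
def load(n): return pickle.load(open(n+".pkl","rb"))
E
python3 - <<'E'
from h import *
t,s=load("top0"),load("scene0")
T,S=t["pixels"],s["pixels"]
def c(I,x,y,w,h,k): return cv2.resize(I[y:y+h,x:x+w],None,fx=k,fy=k,interpolation=cv2.INTER_CUBIC)
d=np.hstack([c(T,330,222,50,75,8),c(S,265,195,50,75,8)])
for k in range(0,800,80): d[:6,k:k+1]=(255,0,0)
cv2.imwrite("pics/crop2.png",np.clip(d*1.6,0,255).astype('uint8')[:,:,::-1])
print(plane(t,(177.8,258.3),.14),plane(s,(474.5,243),.14),tri(t,(177.8,258.3),s,(474.5,243)))
# bolts on head (dark blobs)
g=cv2.cvtColor(T,cv2.COLOR_RGB2GRAY)
for (x,y) in[(150,232),(207,230),(152,287),(207,285)]:
    w=g[y-9:y+10,x-9:x+10].astype(float);m=(w<np.median(w)*.72);n,l,st,ce=cv2.connectedComponentsWithStats(m.astype('uint8'))
    for i in range(1,n):
        if 8<st[i,4]<120:
            p=ce[i]+[x-9,y-9];print(p,st[i,4],plane(t,p,.14).round(4))
E
```

```text
[0.52230885 0.09642261 0.14      ] [0.52610155 0.09763598 0.14      ] (array([0.52268987, 0.09784479, 0.13746222]), np.float64(0.0015580225352318936))
[144.18181818 229.34090909] 88 [0.577  0.1575 0.14  ]
[150.14705882 232.52941176] 34 [0.5708 0.1467 0.14  ]
[213.30769231 231.91025641] 78 [0.5688 0.0323 0.14  ]
[204.1875 230.8125] 16 [0.5713 0.0488 0.14  ]
[143. 283.] 11 [0.4795 0.1584 0.14  ]
[150.3902439  285.53658537] 41 [0.4746 0.1452 0.14  ]
[154.53125 293.8125 ] 32 [0.4595 0.1376 0.14  ]
[211.35344828 286.12931034] 116 [0.4703 0.0362 0.14  ]
```

View pics/crop2.png

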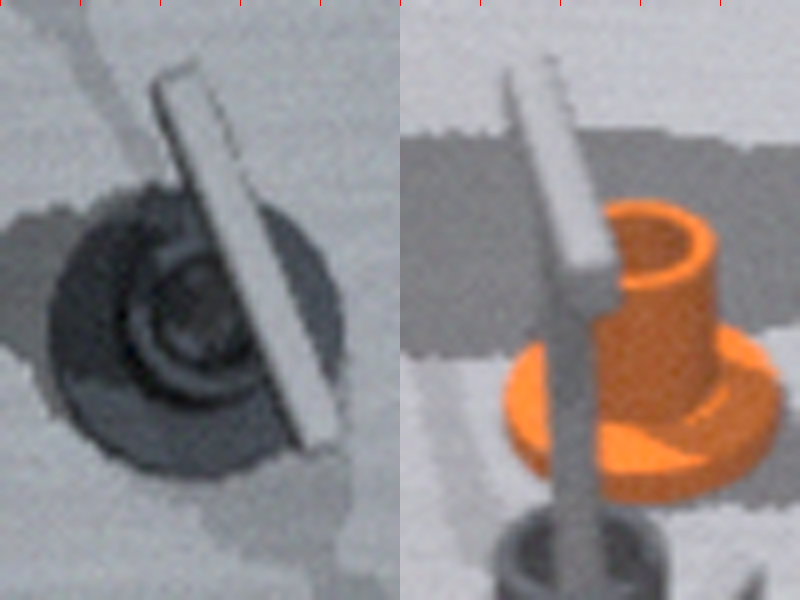

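In the crop, the bar's top-face end midpoints are at top (352.5,231.5) and (370,277), and at scene (281.3,202.9) and (288.3,228.2).

```bash
python3 - <<'E'
from h import *
t,s=load("top0"),load("scene0")
A=tri(t,(352.5,231.5),s,(281.3,202.9));B=tri(t,(370,277),s,(288.3,228.2))
print(A,B,np.linalg.norm(A[0]-B[0]),(A[0]+B[0])/2)
for z in(.165,.173): 
  a,b=plane(t,(352.5,231.5),z),plane(t,(370,277),z);print(z,a,b,(a+b)/2,np.linalg.norm(a-b),np.degrees(np.arctan2(*(b-a)[1::-1])))
# stand rim/foot
# stand foot disk outline in top: crop x 48..345,y 185..480
x=330+196.5/8;y=222+332/8;print("foot",plane(t,(x,y),.006))
print("rim",plane(t,(330+205/8,222+315/8),.06))
# scene mouth bolts mean
for p in [(442.8,224.5),(497,227.5),(450,258)]: print(plane(s,p,.14))
from bench import r
o=r.get_obs();print(Ro.from_rotvec(o["orientation"]).as_matrix().round(3))
E
```

```text
(array([ 0.55253657, -0.22269014,  0.21407903]), np.float64(0.013933407824983425)) (array([ 0.4790679 , -0.24378779,  0.11376725]), np.float64(0.017974952234898683)) 0.12611584916854424 [ 0.51580224 -0.23323897  0.16392314]
0.165 [ 0.55880303 -0.21950928  0.165     ] [ 0.47682301 -0.24738804  0.165     ] [ 0.51781302 -0.23344866  0.165     ] 0.08659069720120738 -161.21848780653735
0.173 [ 0.55759487 -0.21890204  0.173     ] [ 0.47629631 -0.24654906  0.173     ] [ 0.51694559 -0.23272555  0.173     ] 0.08587091851245554 -161.21848780653735
foot [ 0.51602846 -0.23335673  0.006     ]
rim [ 0.51521388 -0.23141676  0.06      ]
[0.47430152 0.04956613 0.14      ]
[0.47333643 0.14512983 0.14      ]
[0.57326121 0.05120033 0.14      ]
[[ 0.965  0.261 -0.001]
 [ 0.261 -0.965  0.002]
 [-0.    -0.002 -1.   ]]
```

```bash
python3 - <<'E'
from h import *
t,s=load("top0"),load("scene0")
A=tri(t,(352.5,231.5),s,(288.3,228.2));B=tri(t,(370,277),s,(281.3,202.9))
print(A,B,np.linalg.norm(A[0]-B[0]),(A[0]+B[0])/2,np.degrees(np.arctan2(*(A[0]-B[0])[1::-1])))
from bench import r
o=r.get_obs();R=Ro.from_rotvec(o["orientation"]).as_matrix()
print("tool x ang",np.degrees(np.arctan2(R[1,0],R[0,0])))
E
```

```text
(array([ 0.55825933, -0.21913399,  0.1684946 ]), np.float64(0.0002213449979555232)) (array([ 0.47658457, -0.24655751,  0.16729083]), np.float64(0.0011859133212780077)) 0.08616416608756854 [ 0.51742195 -0.23284575  0.16789271] 18.560247496961246
tool x ang 15.116163996099763
```

Emit:
{"method": "send_rows", "body": {
  "deltas": [
    [1,0.974,-0.7,0,0,0,0],
    [1,0.974,-0.7,0,0,0,0],
    [1,0.974,-0.7,0,0,0,0],
    [1,0.974,-0.7,0,0,0,0],
    [1,0.974,-0.7,0,0,0,0],
    [1,0.974,-0.7,0,0,0,0]
  ],
  "squeeze": 60
}}

```text
clock: 0.6
tcp_pos: [0.2938, -0.5081, 0.2421]
orientation: [-3.111, -0.425, -0.002]
contact_force: [-0.1, 0.2, 0.1]
grip_width: 0.0855
```

Emit:
{"method": "send_rows", "body": {
  "deltas": [
    [1,0.974,-0.7,0,0,0,0],
    [1,0.974,-0.7,0,0,0,0],
    [1,0.974,-0.7,0,0,0,0],
    [1,0.974,-0.7,0,0,0,0],
    [1,0.974,-0.7,0,0,0,0],
    [1,0.974,-0.7,0,0,0,0]
  ]
}}

```text
clock: 1.1
tcp_pos: [0.4062, -0.3695, 0.2422]
orientation: [-3.112, -0.423, -0.002]
contact_force: [0.0, 0.1, 0.0]
grip_width: 0.0854
```

Emit:
{"method": "send_rows", "body": {
  "deltas": [
    [1,0.974,-0.7,0,0,0,-0.019],
    [1,0.974,-0.7,0,0,0,-0.019],
    [1,0.974,-0.7,0,0,0,-0.019],
    [1,0.974,-0.7,0,0,0,-0.019],
    [1,0.974,-0.7,0,0,0,-0.019],
    [1,0.974,-0.7,0,0,0,-0.019],
    [1,0.974,-0.7,0,0,0,-0.019]
  ]
}}

```text
clock: 1.68
tcp_pos: [0.5166, -0.2347, 0.2419]
orientation: [3.1, 0.505, -0.002]
contact_force: [-0.3, -1.5, -0.4]
grip_width: 0.0854
```

```bash
cat > st.py <<'E'
from h import *
from bench import r
def st(tx=None,ty=None):
    o=r.get_obs();R=Ro.from_rotvec(o["orientation"]).as_matrix();p=o["tcp_pos"]
    print("t",round(o["clock"],2),"p",p.round(4),"yaw",np.degrees(np.arctan2(R[1,0],R[0,0])).round(2),"z",R[:,2].round(4),"F",np.round(o["contact_force"],2),"M",np.round(o["moment"],3),"w",round(o["grip_width"],4),"q",o["joints"].round(3))
    if tx is not None: print("tool shift",(R.T@(np.array([tx,ty,p[2]])-p)/.15).round(4))
if __name__=="__main__":
    import sys;st(*map(float,sys.argv[1:]))
E
python3 st.py .517 -.2328
```

```text
t 1.68 p [ 0.5166 -0.2347  0.2419] yaw 18.51 z [-1.e-03 -6.e-04 -1.e+00] F [-0.26 -1.48 -0.41] M [-0.059  0.025 -0.02 ] w 0.0854 q [ 0.489  0.312 -0.214  1.806  0.077  1.032 -1.002]
tool shift [ 0.0065 -0.0111 -0.    ]
```

Emit:
{"method": "send_rows", "body": {
  "deltas": [
    [1,0,0,0.2,0,0,0],
    [1,0,0,0.35,0,0,0],
    [1,0,0,0.45,0,0,0],
    [1,0,0,0.45,0,0,0],
    [1,0,0,0.45,0,0,0],
    [1,0,0,0.45,0,0,0]
  ]
}}

```text
clock: 2.18
tcp_pos: [0.5169, -0.2352, 0.1758]
orientation: [3.1, 0.502, 0.001]
contact_force: [0.2, 0.3, 0.3]
grip_width: 0.0855
```

```bash
python3 st.py .517 -.2328; python3 - <<'E'
from h import *
from bench import r
f=r.grab_frame("top");pickle.dump(f,open("top1.pkl","wb"));g=r.grab_frame("scene")
a=cv2.resize(f["pixels"][200:310,300:420],None,fx=3.3,fy=4.5);b=cv2.resize(g["pixels"][150:290,220:340],(400,495))
cv2.imwrite("pics/gr.png",np.clip(np.hstack([a,b])*1.5,0,255).astype('uint8')[:,:,::-1])
E
```

```text
t 2.18 p [ 0.5169 -0.2352  0.1758] yaw 18.39 z [ 0.001  -0.0011 -1.    ] F [0.23 0.34 0.31] M [ 0.037 -0.061  0.015] w 0.0855 q [ 0.483  0.385 -0.209  1.87   0.101  0.895 -1.024]
tool shift [ 0.0058 -0.015  -0.    ]
```

View pics/gr.png

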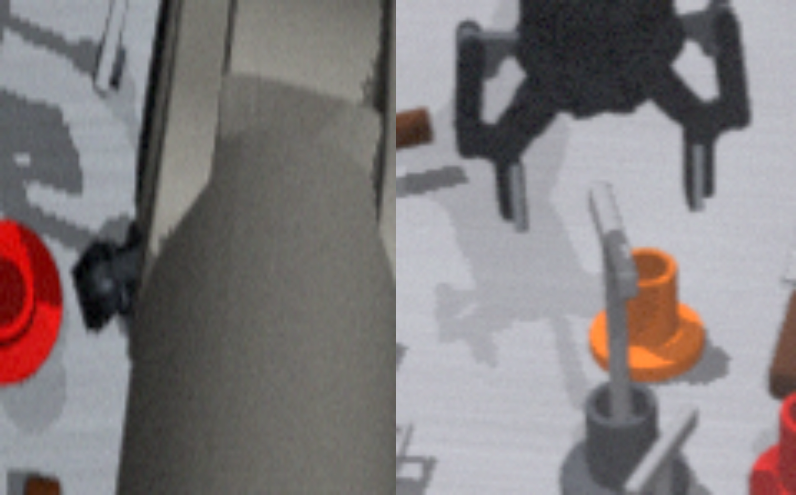

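The bar sits centred between the open fingers, with fingertips at crop (518,225) and (697,205) and the bar near (615,230).

Emit:
{"method": "send_rows", "body": {
  "deltas": [
    [1,0.006,-0.014,0.06,0,0,0],
    [1,0.006,-0.014,0.125,0,0,0],
    [1,0.006,-0.014,0.125,0,0,0],
    [0,0.006,-0.014,0.125,0,0,0],
    [0,0.006,-0.014,0.125,0,0,0],
    [0,0.006,-0.014,0.125,0,0,0],
    [0,0.006,-0.014,0.125,0,0,0],
    [0,0.006,-0.014,0.125,0,0,0],
    [0,0.006,-0.014,0.125,0,0,0],
    [0,0.006,-0.014,0.125,0,0,0],
    [0,0.006,-0.014,0.125,0,0,0],
    [0,0.006,-0.014,0.125,0,0,0],
    [0,0.006,-0.014,0.125,0,0,0]
  ],
  "squeeze": 60
}}

```text
clock: 3.37
tcp_pos: [0.5175, -0.2313, 0.1563]
orientation: [3.1, 0.506, 0.001]
contact_force: [0.5, -1.0, 2.8]
grip_width: 0.0109
```

```bash
python3 st.py .517 -.2328
```

```text
t 3.37 p [ 0.5175 -0.2313  0.1563] yaw 18.52 z [ 7.e-04 -4.e-04 -1.e+00] F [ 0.48 -1.04  2.85] M [-0.323 -0.026  0.015] w 0.0109 q [ 0.476  0.408 -0.208  1.888  0.109  0.856 -1.035]
tool shift [-0.0061  0.0086  0.    ]
```

Emit:
{"method": "send_rows", "body": {
  "deltas": [
    [0,0,0,-0.05,0,0,0],
    [0,0,0,-0.15,0,0,0],
    [0,0,0,-0.25,0,0,0],
    [0,0,0,-0.35,0,0,0],
    [0,0,0,-0.45,0,0,0],
    [0,0,0,-0.6,0,0,0],
    [0,0,0,-0.75,0,0,0],
    [0,0,0,-0.9,0,0,0],
    [0,0,0,-1,0,0,0],
    [0,0,0,-1,0,0,0],
    [0,0,0,-1,0,0,0]
  ]
}}

```text
clock: 4.28
tcp_pos: [0.5171, -0.2307, 0.3062]
orientation: [3.1, 0.506, 0.001]
contact_force: [-0.7, -0.0, -3.0]
grip_width: 0.0108
```

```bash
python3 st.py .523 .0972
```

```text
t 4.28 p [ 0.5171 -0.2307  0.3062] yaw 18.55 z [ 4.e-04  0.e+00 -1.e+00] F [-0.71 -0.05 -2.97] M [-0.    -0.019 -0.004] w 0.0108 q [ 0.49   0.254 -0.218  1.731  0.059  1.162 -0.992]
tool shift [ 0.7327 -2.0601  0.    ]
```

Emit:
{"method": "send_rows", "body": {
  "deltas": [
    [0,0.08,-0.15,-0.1,0,0,0],
    [0,0.16,-0.35,-0.1,0,0,0],
    [0,0.24,-0.6,-0.1,0,0,0],
    [0,0.244,-0.687,-0.1,0,0,0]
  ]
}}

```text
clock: 4.62
tcp_pos: [0.5187, -0.1147, 0.3193]
orientation: [-3.094, -0.516, 0.003]
contact_force: [-0.5, 1.0, -2.5]
grip_width: 0.011
```

Emit:
{"method": "send_rows", "body": {
  "deltas": [
    [0,0.08,-0.22,0,0,0,0],
    [0,0.16,-0.45,0,0,0,0],
    [0,0.244,-0.687,0,0,0,0]
  ]
}}

```text
clock: 4.87
tcp_pos: [0.5196, -0.0114, 0.3191]
orientation: [-3.1, -0.504, 0.005]
contact_force: [0.4, 0.6, -2.2]
grip_width: 0.011
```

Emit:
{"method": "send_rows", "body": {
  "deltas": [
    [0,0.1,-0.25,0,0,0,-0.035],
    [0,0.2,-0.45,0,0,0,-0.07],
    [0,0.22,-0.6,0,0,0,-0.1],
    [0,0.244,-0.687,0,0,0,-0.14],
    [0,0.244,-0.687,0,0,0,-0.18],
    [0,0.244,-0.687,0,0,0,-0.215],
    [0,0.244,-0.687,0,0,0,-0.25],
    [0,0.244,-0.687,0,0,0,-0.25],
    [0,0.244,-0.687,0,0,0,-0.25],
    [0,0.244,-0.687,0,0,0,-0.25]
  ]
}}

```text
clock: 5.7
tcp_pos: [0.5225, 0.0968, 0.3201]
orientation: [-2.673, -1.649, 0.002]
contact_force: [-0.6, -0.2, -2.7]
grip_width: 0.0107
```

```bash
python3 st.py .523 .0972; python3 - <<'E'
from h import *
from bench import r
g=r.grab_frame("scene");pickle.dump(g,open("scene2.pkl","wb"));f=r.grab_frame("top");pickle.dump(f,open("top2.pkl","wb"))
b=cv2.resize(g["pixels"][90:290,410:540],None,fx=3,fy=3);a=cv2.resize(f["pixels"][200:320,120:270],(500,400));a=cv2.copyMakeBorder(a,0,200,0,0,0)
cv2.imwrite("pics/ov.png",np.clip(np.hstack([b,a])[:,:800]*1.4,0,255).astype('uint8')[:,:,::-1])
p=r.get_obs()["tcp_pos"];q=p+[0,0,.008];print(proj(g,[q,q-[0,0,.155],[.523,.0972,.14]]),proj(f,[q-[0,0,.155]]))
E
```

```text
t 5.7 p [0.5225 0.0968 0.3201] yaw 63.35 z [-1.7e-03 -2.0e-04 -1.0e+00] F [-0.56 -0.22 -2.73] M [0.004 0.02  0.054] w 0.0107 q [ 0.152  0.215 -0.527  1.77   0.116  1.189 -0.873]
tool shift [ 0.004   0.0015 -0.    ]
[[498.48330923 138.86185818]
 [477.61230769 225.64870652]
 [473.95480099 241.92459747]] [[172.82251796 256.05054809]]
```

View pics/ov.png

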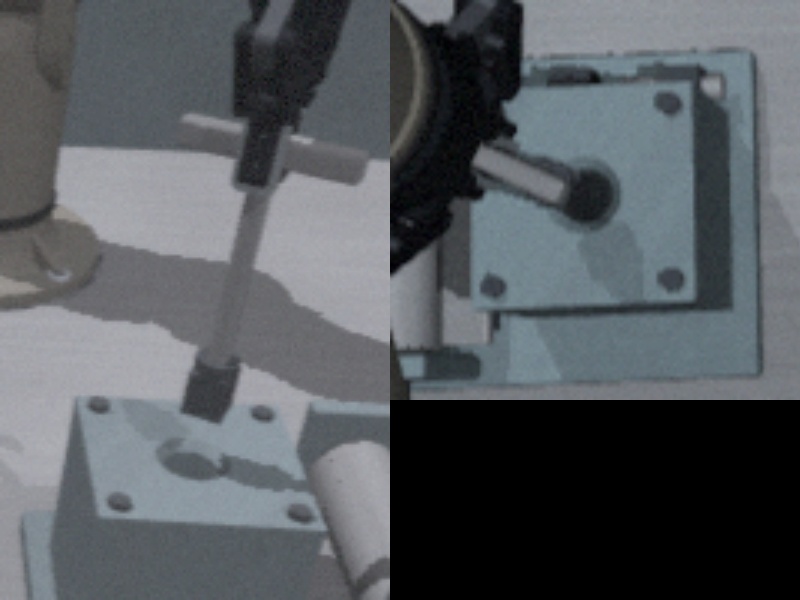

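The key hangs straight: the foot centre is near scene (477.7,227), against a predicted (477.6,225.6). It is directly above the mouth.

Emit:
{"method": "send_rows", "body": {
  "deltas": [
    [0,0.004,0.001,0.05,0,0,0],
    [0,0.004,0.001,0.1,0,0,0],
    [0,0.004,0.001,0.15,0,0,0],
    [0,0.004,0.001,0.2,0,0,0],
    [0,0.004,0.001,0.23,0,0,0],
    [0,0.004,0.001,0.26,0,0,0],
    [0,0.004,0.001,0.28,0,0,0],
    [0,0.004,0.001,0.3,0,0,0]
  ]
}}

```text
clock: 6.47
tcp_pos: [0.5235, 0.0975, 0.2757]
orientation: [-2.671, -1.654, -0.0]
contact_force: [0.5, 0.1, -2.2]
grip_width: 0.0109
```

```bash
python3 st.py .523 .0972
```

```text
t 6.47 p [0.5235 0.0975 0.2757] yaw 63.53 z [ 0.e+00  1.e-04 -1.e+00] F [ 0.46  0.14 -2.15] M [ 0.008  0.003 -0.015] w 0.0109 q [ 0.143  0.254 -0.525  1.828  0.142  1.097 -0.895]
tool shift [-0.0034 -0.0021 -0.    ]
```

Emit:
{"method": "send_rows", "body": {
  "deltas": [
    [0,0,0,0.04,0,0,0],
    [0,0,0,0.08,0,0,0],
    [0,0,0,0.12,0,0,0],
    [0,0,0,0.16,0,0,0],
    [0,0,0,0.2,0,0,0],
    [0,0,0,0.24,0,0,0]
  ]
}}

```text
clock: 6.97
tcp_pos: [0.5234, 0.0974, 0.2394]
orientation: [-2.671, -1.654, 0.0]
contact_force: [0.7, 0.0, -2.2]
grip_width: 0.0111
```

Emit:
{"method": "send_rows", "body": {
  "deltas": [
    [0,0,0,0.04,0,0,0],
    [0,0,0,0.08,0,0,0],
    [0,0,0,0.12,0,0,0],
    [0,0,0,0.16,0,0,0],
    [0,0,0,0.2,0,0,0],
    [0,0,0,0.22,0,0,0],
    [0,0,0,0.22,0,0,0]
  ]
}}

```text
clock: 7.55
tcp_pos: [0.523, 0.0973, 0.2062]
orientation: [-2.67, -1.654, 0.002]
contact_force: [-0.3, 0.5, -2.7]
grip_width: 0.011
```

```bash
python3 st.py .523 .0972
```

```text
t 7.55 p [0.523  0.0973 0.2062] yaw 63.54 z [-1.4e-03 -3.0e-04 -1.0e+00] F [-0.28  0.52 -2.68] M [-0.004 -0.004 -0.025] w 0.011 q [ 0.122  0.329 -0.511  1.906  0.194  0.957 -0.941]
tool shift [-0.0008  0.0004  0.    ]
```

Emit:
{"method": "send_rows", "body": {
  "deltas": [
    [0,0,0,0.02,0,0,0],
    [0,0,0,0.04,0,0,0],
    [0,0,0,0.054,0,0,0],
    [0,0,0,0.06,0,0,0],
    [0,0,0,0.06,0,0,0],
    [0,0,0,0.06,0,0,0]
  ]
}}

```text
clock: 8.05
tcp_pos: [0.5235, 0.0975, 0.1981]
orientation: [2.671, 1.654, 0.0]
contact_force: [0.2, 0.3, -2.0]
grip_width: 0.0112
```

Emit:
{"method": "send_rows", "body": {
  "deltas": [
    [0,0,0,0.007,0,0,0],
    [0,0,0,0.007,0,0,0],
    [0,0,0,0.007,0,0,0]
  ]
}}

```text
clock: 8.3
tcp_pos: [0.5235, 0.0974, 0.197]
orientation: [2.671, 1.654, -0.0]
contact_force: [-0.9, -0.2, -1.9]
grip_width: 0.0111
```

Emit:
{"method": "send_rows", "body": {
  "deltas": [
    [0,0,0,0.007,0,0,0],
    [0,0,0,0.007,0,0,0],
    [0,0,0,0.007,0,0,0]
  ]
}}

```text
clock: 8.55
tcp_pos: [0.5236, 0.0974, 0.1961]
orientation: [2.671, 1.654, 0.0]
contact_force: [-0.4, -0.7, 0.0]
grip_width: 0.0106
```

Emit:
{"method": "send_rows", "body": {
  "deltas": [
    [0,0,0,0.007,0,0,0],
    [0,0,0,0.007,0,0,0],
    [0,0,0,0.007,0,0,0]
  ]
}}

```text
clock: 8.8
tcp_pos: [0.5236, 0.0975, 0.1951]
orientation: [2.671, 1.654, 0.001]
contact_force: [-0.3, 0.0, 1.4]
grip_width: 0.0105
```

Emit:
{"method": "send_rows", "body": {
  "deltas": [
    [0,0,0,0.004,0,0,0],
    [0,0,0,0.004,0,0,0],
    [0,0,0,0.004,0,0,0]
  ]
}}

```text
clock: 9.05
tcp_pos: [0.5237, 0.0975, 0.1945]
orientation: [2.671, 1.654, 0.001]
contact_force: [-0.5, -0.5, 2.8]
grip_width: 0.0113
```

Emit:
{"method": "send_rows", "body": {
  "deltas": [
    [0,0,0,-0.027,0,0,0],
    [0,0,0,-0.027,0,0,-0.03],
    [0,0,0,-0.027,0,0,-0.06],
    [0,0,0,-0.027,0,0,-0.09],
    [0,0,0,-0.027,0,0,-0.12],
    [0,0,0,-0.027,0,0,-0.15],
    [0,0,0,-0.027,0,0,-0.18],
    [0,0,0,-0.027,0,0,-0.21],
    [0,0,0,-0.027,0,0,-0.24],
    [0,0,0,-0.027,0,0,-0.27],
    [0,0,0,-0.027,0,0,-0.3],
    [0,0,0,-0.027,0,0,-0.33],
    [0,0,0,-0.027,0,0,-0.36],
    [0,0,0,-0.027,0,0,-0.39],
    [0,0,0,-0.027,0,0,-0.42],
    [0,0,0,-0.027,0,0,-0.45],
    [0,0,0,-0.027,0,0,-0.48],
    [0,0,0,-0.027,0,0,-0.5],
    [0,0,0,-0.027,0,0,-0.5],
    [0,0,0,-0.027,0,0,-0.5]
  ]
}}

```text
clock: 10.72
tcp_pos: [0.5234, 0.0972, 0.1982]
orientation: [-0.723, -3.057, 0.0]
contact_force: [1.6, -0.4, -1.6]
grip_width: 0.011
```

```bash
python3 st.py .523 .0972
```

```text
t 10.72 p [0.5234 0.0972 0.1982] yaw 153.4 z [-3.e-04  0.e+00 -1.e+00] F [ 1.56 -0.4  -1.59] M [-0.223 -0.232  0.051] w 0.011 q [ 0.366  0.411 -0.83   1.899  0.361  0.988  0.481]
tool shift [ 0.0025 -0.0014  0.    ]
```

Emit:
{"method": "send_rows", "body": {
  "deltas": [
    [0,-0.004,-0.001,0.01,0,0,0],
    [0,-0.004,-0.001,0.018,0,0,0],
    [0,-0.004,-0.001,0.024,0,0,0],
    [0,-0.004,-0.001,0.024,0,0,0],
    [0,-0.004,-0.001,0.024,0,0,0]
  ]
}}

```text
clock: 11.13
tcp_pos: [0.5242, 0.0973, 0.1951]
orientation: [0.719, 3.057, 0.0]
contact_force: [0.1, -0.3, 1.7]
grip_width: 0.0113
```

Emit:
{"method": "send_rows", "body": {
  "deltas": [
    [0,0,0,0,0,0,0.02],
    [0,0,0,0,0,0,0.04],
    [0,0,0,0,0,0,0.06],
    [0,0,0,0,0,0,0.08],
    [0,0,0,0,0,0,0.1],
    [0,0,0,0,0,0,0.1]
  ]
}}

```text
clock: 11.63
tcp_pos: [0.5239, 0.0967, 0.1946]
orientation: [1.192, 2.906, -0.001]
contact_force: [0.9, -0.9, -2.6]
grip_width: 0.0108
```

```bash
python3 st.py .523 .0972
```

```text
t 11.63 p [0.5239 0.0967 0.1946] yaw 135.39 z [ 0.e+00 -7.e-04 -1.e+00] F [ 0.94 -0.9  -2.61] M [-0.338 -0.359 -0.027] w 0.0108 q [ 0.313  0.396 -0.758  1.905  0.329  0.968  0.196]
tool shift [ 0.0064 -0.0019 -0.    ]
```

Emit:
{"method": "send_rows", "body": {
  "deltas": [
    [0,0,0,0.01,0,0,0],
    [0,0,0,0.02,0,0,0],
    [0,0,0,0.02,0,0,0],
    [0,0,0,0.02,0,0,0]
  ]
}}

```text
clock: 11.97
tcp_pos: [0.5238, 0.0968, 0.1914]
orientation: [-1.188, -2.908, 0.001]
contact_force: [1.7, -1.8, -3.4]
grip_width: 0.0113
```

```bash
python3 st.py .523 .0972
```

```text
t 11.97 p [0.5238 0.0968 0.1914] yaw 135.57 z [-5.e-04 -2.e-04 -1.e+00] F [ 1.67 -1.79 -3.43] M [-0.565 -0.481  0.016] w 0.0113 q [ 0.312  0.401 -0.757  1.907  0.333  0.963  0.196]
tool shift [ 0.0057 -0.0019  0.    ]
```

Emit:
{"method": "send_rows", "body": {
  "deltas": [
    [0,-0.006,0,0.01,0,0,0],
    [0,-0.006,0,0.02,0,0,0],
    [0,-0.006,0,0.03,0,0,0],
    [0,-0.006,0,0.04,0,0,0],
    [0,-0.006,0,0.04,0,0,0],
    [0,-0.006,0,0.04,0,0,0]
  ]
}}

```text
clock: 12.47
tcp_pos: [0.5243, 0.0964, 0.1855]
orientation: [-1.188, -2.908, 0.0]
contact_force: [0.4, -1.9, -3.2]
grip_width: 0.011
```

```bash
python3 st.py .523 .0972
```

```text
t 12.47 p [0.5243 0.0964 0.1855] yaw 135.54 z [-5.e-04 -1.e-04 -1.e+00] F [ 0.35 -1.9  -3.19] M [-0.384 -0.209 -0.008] w 0.011 q [ 0.308  0.409 -0.753  1.912  0.34   0.952  0.19 ]
tool shift [ 0.0099 -0.0026  0.    ]
```

Emit:
{"method": "send_rows", "body": {
  "deltas": [
    [0,-0.002,-0.004,0.01,0,0,0],
    [0,-0.002,-0.004,0.02,0,0,0],
    [0,-0.002,-0.004,0.024,0,0,0],
    [0,-0.002,-0.004,0.024,0,0,0]
  ]
}}

```text
clock: 12.8
tcp_pos: [0.5243, 0.096, 0.182]
orientation: [-1.188, -2.908, -0.0]
contact_force: [0.8, -0.3, -2.2]
grip_width: 0.011
```

Emit:
{"method": "send_rows", "body": {
  "deltas": [
    [0,0,0,0.008,0,0,0],
    [0,0,0,0.008,0,0,0],
    [0,0,0,0.008,0,0,0]
  ]
}}

```text
clock: 13.05
tcp_pos: [0.5243, 0.0959, 0.1809]
orientation: [-1.189, -2.908, -0.0]
contact_force: [1.2, -1.0, -2.1]
grip_width: 0.0111
```

Emit:
{"method": "send_rows", "body": {
  "deltas": [
    [0,0,0,0.006,0,0,0],
    [0,0,0,0.006,0,0,0],
    [0,0,0,0.006,0,0,0]
  ]
}}

```text
clock: 13.3
tcp_pos: [0.5245, 0.0959, 0.1802]
orientation: [1.189, 2.908, 0.0]
contact_force: [0.6, -0.8, -0.7]
grip_width: 0.0112
```

Emit:
{"method": "send_rows", "body": {
  "deltas": [
    [0,0,0,0.004,0,0,0],
    [0,0,0,0.004,0,0,0],
    [0,0,0,0.004,0,0,0]
  ]
}}

```text
clock: 13.55
tcp_pos: [0.5245, 0.0959, 0.1796]
orientation: [1.188, 2.908, 0.0]
contact_force: [0.4, -0.6, 1.2]
grip_width: 0.0108
```

```bash
python3 st.py .523 .0972
```

```text
t 13.55 p [0.5245 0.0959 0.1796] yaw 135.54 z [ 4.e-04  0.e+00 -1.e+00] F [ 0.41 -0.65  1.2 ] M [-0.112 -0.064  0.085] w 0.0108 q [ 0.305  0.416 -0.749  1.918  0.348  0.94   0.185]
tool shift [ 0.0132 -0.0009 -0.    ]
```

Emit:
{"method": "send_rows", "body": {
  "deltas": [
    [0,0,0,0,0,0,0.02],
    [0,0,0,0,0,0,0.04],
    [0,0,0,0,0,0,0.06],
    [0,0,0,0,0,0,0.08],
    [0,0,0,0,0,0,0.1],
    [0,0,0,0,0,0,0.12],
    [0,0,0,0,0,0,0.14],
    [0,0,0,0,0,0,0.16],
    [0,0,0,0,0,0,0.18],
    [0,0,0,0,0,0,0.2]
  ],
  "squeeze": 90
}}

```text
clock: 14.38
tcp_pos: [0.5241, 0.096, 0.1795]
orientation: [-2.032, -2.396, 0.001]
contact_force: [-0.2, -0.3, 0.3]
grip_width: 0.0104
```

```bash
python3 st.py .523 .0972
```

```text
t 14.38 p [0.5241 0.096  0.1795] yaw 99.4 z [-4.e-04 -2.e-04 -1.e+00] F [-0.18 -0.28  0.27] M [-0.195  0.215  0.182] w 0.0104 q [ 0.201  0.383 -0.613  1.925  0.274  0.918 -0.383]
tool shift [ 0.0094 -0.0059  0.    ]
```

Emit:
{"method": "send_rows", "body": {
  "deltas": [
    [0,0,0,0,0,0,0.02],
    [0,0,0,0,0,0,0.04],
    [0,0,0,0,0,0,0.06],
    [0,0,0,0,0,0,0.08],
    [0,0,0,0,0,0,0.1],
    [0,0,0,0,0,0,0.12],
    [0,0,0,0,0,0,0.14],
    [0,0,0,0,0,0,0.16],
    [0,0,0,0,0,0,0.18],
    [0,0,0,0,0,0,0.2]
  ]
}}

```text
clock: 15.22
tcp_pos: [0.5238, 0.0962, 0.1794]
orientation: [-2.672, -1.651, 0.001]
contact_force: [-1.5, -0.2, 1.1]
grip_width: 0.0104
```

```bash
python3 st.py .523 .0972
```

```text
t 15.22 p [0.5238 0.0962 0.1794] yaw 63.42 z [-1.e-03  1.e-04 -1.e+00] F [-1.55 -0.24  1.08] M [0.028 0.377 0.149] w 0.0104 q [ 0.098  0.359 -0.484  1.931  0.21   0.901 -0.955]
tool shift [ 0.0034 -0.0077  0.    ]
```

Emit:
{"method": "send_rows", "body": {
  "deltas": [
    [0,0,0,0,0,0,0.01],
    [0,0,0,0,0,0,0.02],
    [0,0,0,0,0,0,0.02],
    [0,0,0,0,0,0,0.02]
  ]
}}

```text
clock: 15.55
tcp_pos: [0.5239, 0.0962, 0.1794]
orientation: [-2.72, -1.571, 0.001]
contact_force: [-1.4, 0.8, 0.9]
grip_width: 0.0104
```

```bash
python3 st.py .523 .0972
```

```text
t 15.55 p [0.5239 0.0962 0.1794] yaw 60.02 z [-8.e-04  1.e-04 -1.e+00] F [-1.42  0.84  0.9 ] M [0.173 0.57  0.17 ] w 0.0104 q [ 0.088  0.357 -0.472  1.932  0.204  0.899 -1.009]
tool shift [ 0.0029 -0.0086  0.    ]
```

Emit:
{"method": "send_rows", "body": {
  "deltas": [
    [0,-0.001,-0.004,0,0,0,0.01],
    [0,-0.001,-0.004,0,0,0,0.015],
    [0,-0.001,-0.004,0,0,0,0.015],
    [0,-0.001,-0.004,0,0,0,0.015]
  ]
}}

```text
clock: 15.88
tcp_pos: [0.5237, 0.0962, 0.1795]
orientation: [-2.757, -1.506, -0.0]
contact_force: [-1.2, 0.4, 1.3]
grip_width: 0.0105
```

```bash
python3 st.py .523 .0972
```

```text
t 15.88 p [0.5237 0.0962 0.1795] yaw 57.29 z [-1.e-04  2.e-04 -1.e+00] F [-1.23  0.39  1.31] M [0.15  0.442 0.16 ] w 0.0105 q [ 0.081  0.355 -0.462  1.933  0.199  0.897 -1.052]
tool shift [ 0.0033 -0.0077  0.    ]
```

Emit:
{"method": "send_rows", "body": {
  "deltas": [
    [0,0,0,0,0,0,0.01],
    [0,0,0,0,0,0,0.015],
    [0,0,0,0,0,0,0.015],
    [0,0,0,0,0,0,0.015]
  ]
}}

```text
clock: 16.22
tcp_pos: [0.5237, 0.0961, 0.1794]
orientation: [-2.792, -1.44, 0.0]
contact_force: [-0.6, 0.7, 0.7]
grip_width: 0.011
```

```bash
python3 st.py .523 .0972
```

```text
t 16.22 p [0.5237 0.0961 0.1794] yaw 54.58 z [-1.e-04  1.e-04 -1.e+00] F [-0.65  0.68  0.7 ] M [0.234 0.467 0.212] w 0.011 q [ 0.073  0.354 -0.453  1.934  0.195  0.896 -1.096]
tool shift [ 0.0033 -0.0082  0.    ]
```

Emit:
{"method": "send_rows", "body": {
  "deltas": [
    [0,0,0,0,0,0,0.01],
    [0,0,0,0,0,0,0.015],
    [0,0,0,0,0,0,0.015],
    [0,0,0,0,0,0,0.015]
  ]
}}

```text
clock: 16.55
tcp_pos: [0.5237, 0.0961, 0.1794]
orientation: [-2.825, -1.374, 0.0]
contact_force: [-1.7, 1.4, 1.7]
grip_width: 0.0104
```

```bash
python3 st.py .523 .0972
```

```text
t 16.55 p [0.5237 0.0961 0.1794] yaw 51.89 z [-1.e-04  0.e+00 -1.e+00] F [-1.7   1.36  1.7 ] M [0.323 0.475 0.198] w 0.0104 q [ 0.066  0.353 -0.443  1.934  0.191  0.895 -1.139]
tool shift [ 0.0029 -0.0084  0.    ]
```

Emit:
{"method": "send_rows", "body": {
  "deltas": [
    [0,0,0,0,0,0,0.01],
    [0,0,0,0,0,0,0.015],
    [0,0,0,0,0,0,0.015],
    [0,0,0,0,0,0,0.015]
  ]
}}

```text
clock: 16.88
tcp_pos: [0.5238, 0.0961, 0.1795]
orientation: [2.856, 1.308, 0.0]
contact_force: [-0.3, 1.8, 1.2]
grip_width: 0.0106
```

```bash
python3 st.py .523 .0972
```

```text
t 16.88 p [0.5238 0.0961 0.1795] yaw 49.22 z [ 1.e-04 -1.e-04 -1.e+00] F [-0.31  1.75  1.15] M [0.291 0.503 0.548] w 0.0106 q [ 0.058  0.351 -0.434  1.935  0.187  0.894 -1.182]
tool shift [ 0.0022 -0.0085 -0.    ]
```

Emit:
{"method": "send_rows", "body": {
  "deltas": [
    [0,0,0,0,0,0,0.005],
    [0,0,0,0,0,0,0.01],
    [0,0,0,0,0,0,0.01]
  ]
}}

```text
clock: 17.13
tcp_pos: [0.5238, 0.0961, 0.1794]
orientation: [2.878, 1.26, 0.0]
contact_force: [-2.3, 1.4, 1.0]
grip_width: 0.0103
```

```bash
python3 st.py .523 .0972; python3 - <<'E'
from h import *
from bench import r
g=r.grab_frame("scene");pickle.dump(g,open("scene3.pkl","wb"));a=load("scene0")["pixels"]
c=[cv2.resize(I[280:340,410:510],None,fx=4,fy=4) for I in(a,g["pixels"])]
cv2.imwrite("pics/bolt.png",np.clip(np.hstack(c)*1.4,0,255).astype('uint8')[:,:,::-1])
E
```

```text
t 17.13 p [0.5238 0.0961 0.1794] yaw 47.31 z [ 1.e-04 -0.e+00 -1.e+00] F [-2.33  1.37  1.05] M [0.417 0.495 0.691] w 0.0103 q [ 0.053  0.35  -0.427  1.935  0.183  0.894 -1.212]
tool shift [ 0.002  -0.0087 -0.    ]
```

View pics/bolt.png

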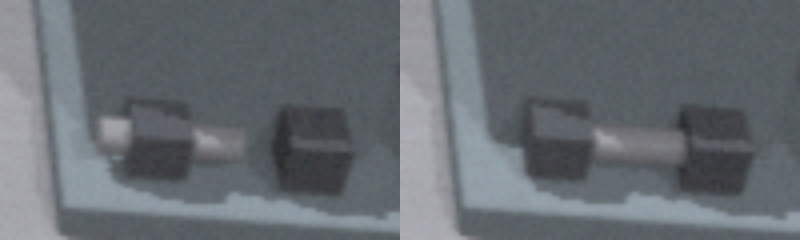

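The bolt has slid across: it now bridges into the right keeper at crop (690,148), where before it ended at (243,145). The stem is locked at its stop. Next I relax the torque and lift straight out.

Emit:
{"method": "send_rows", "body": {
  "deltas": [
    [0,0,0,0,0,0,-0.01],
    [0,0,0,0,0,0,-0.02],
    [0,0,0,0,0,0,-0.024],
    [0,0,0,0,0,0,-0.024]
  ]
}}

```text
clock: 17.52
tcp_pos: [0.5237, 0.0959, 0.1794]
orientation: [-2.828, -1.367, 0.0]
contact_force: [-1.8, 1.9, 1.6]
grip_width: 0.0104
```

```bash
python3 st.py .523 .0972
```

```text
t 17.52 p [0.5237 0.0959 0.1794] yaw 51.6 z [-2.e-04  2.e-04 -1.e+00] F [-1.77  1.85  1.55] M [0.417 0.548 0.082] w 0.0104 q [ 0.065  0.352 -0.442  1.934  0.19   0.895 -1.143]
tool shift [ 0.0039 -0.0093  0.    ]
```

Emit:
{"method": "send_rows", "body": {
  "deltas": [
    [0,0,-0.004,0,0,0,0],
    [0,0,-0.004,-0.02,0,0,0],
    [0,0,-0.004,-0.05,0,0,0],
    [0,0,-0.004,-0.08,0,0,0],
    [0,0,-0.004,-0.11,0,0,0],
    [0,0,-0.004,-0.14,0,0,0],
    [0,0,-0.004,-0.2,0,0,0],
    [0,0,-0.004,-0.2,0,0,0]
  ]
}}

```text
clock: 18.18
tcp_pos: [0.5247, 0.0966, 0.2123]
orientation: [2.827, 1.367, 0.006]
contact_force: [-0.6, 0.4, -1.5]
grip_width: 0.0106
```

```bash
python3 st.py .523 .0972
```

```text
t 18.18 p [0.5247 0.0966 0.2123] yaw 51.62 z [ 4.e-03  5.e-04 -1.e+00] F [-0.61  0.38 -1.53] M [-0.083  0.328  0.06 ] w 0.0106 q [ 0.076  0.312 -0.451  1.903  0.166  0.958 -1.122]
tool shift [-0.0043 -0.0114 -0.    ]
```

Emit:
{"method": "send_rows", "body": {
  "deltas": [
    [0,0,0,-0.06,0,0,0],
    [0,0,0,-0.14,0,0,0],
    [0,0,0,-0.22,0,0,0],
    [0,0,0,-0.3,0,0,0],
    [0,0,0,-0.38,0,0,0],
    [0,0,0,-0.46,0,0,0],
    [0,0,0,-0.54,0,0,0],
    [0,0,0,-0.64,0,0,0],
    [0,0,0,-0.74,0,0,0],
    [0,0,0,-0.74,0,0,0],
    [0,0,0,-0.74,0,0,0]
  ]
}}

```text
clock: 19.1
tcp_pos: [0.5237, 0.0965, 0.3213]
orientation: [2.827, 1.368, 0.003]
contact_force: [-0.6, -0.2, -2.8]
grip_width: 0.0103
```

```bash
python3 st.py .5171 -.2307;python3 - <<'E'
from h import *
from bench import r
g=r.grab_frame("scene");pickle.dump(g,open("scene4.pkl","wb"));f=r.grab_frame("top");pickle.dump(f,open("top4.pkl","wb"))
b=cv2.resize(g["pixels"][90:290,410:540],None,fx=3,fy=3);a=cv2.resize(g["pixels"][280:340,410:510],(400,240));a=cv2.copyMakeBorder(a,0,360,0,0,0)
cv2.imwrite("pics/out.png",np.clip(np.hstack([b,a])*1.4,0,255).astype('uint8')[:,:,::-1])
p=r.get_obs()["tcp_pos"];q=p+[0,0,.008];pp=proj(g,[q,q-[0,0,.155]]);print(pp,(pp-[410,90])*3)
E
```

```text
t 19.1 p [0.5237 0.0965 0.3213] yaw 51.65 z [ 1.9e-03  3.0e-04 -1.0e+00] F [-0.6  -0.15 -2.85] M [-0.041  0.046  0.03 ] w 0.0103 q [ 0.1    0.206 -0.463  1.772  0.099  1.185 -1.062]
tool shift [-1.7383e+00  1.3191e+00 -7.0000e-04]
[[497.83700962 139.42701439]
 [477.05817527 226.07899695]] [[263.51102886 148.28104318]
 [201.17452582 408.23699085]]
```

View pics/out.png

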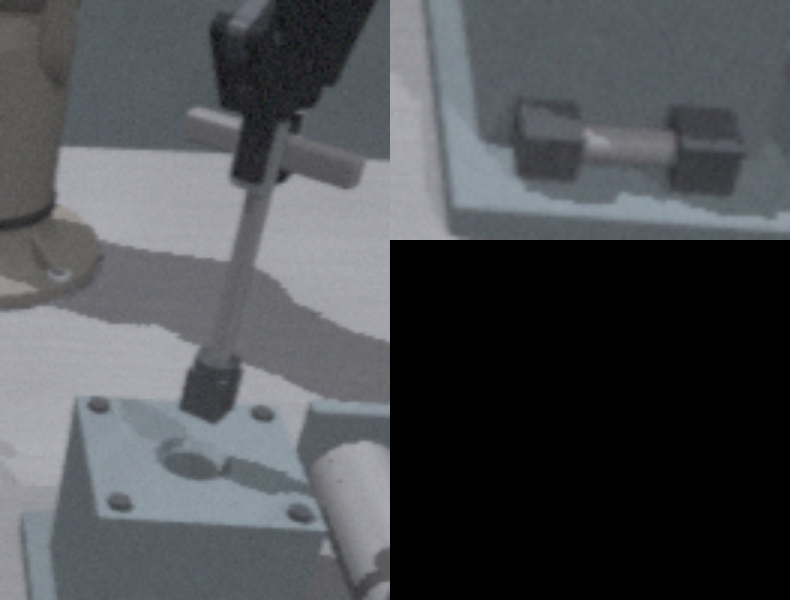

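The key hangs as straight as before, with its foot near crop (208,408). The bolt stays across at crop (675,148). I carry the key back over its stand at the original yaw.

Emit:
{"method": "send_rows", "body": {
  "deltas": [
    [0,-0.1,0.076,0,0,0,0],
    [0,-0.25,0.19,0,0,0,0],
    [0,-0.42,0.319,0,0,0,0],
    [0,-0.582,0.4415,0,0,0,0]
  ]
}}

```text
clock: 19.53
tcp_pos: [0.5203, -0.0144, 0.3192]
orientation: [-2.826, -1.37, 0.003]
contact_force: [0.5, -0.1, -2.1]
grip_width: 0.0104
```

Emit:
{"method": "send_rows", "body": {
  "deltas": [
    [0,-0.194,0.147,0,0,0,0],
    [0,-0.388,0.294,0,0,0,0],
    [0,-0.582,0.4415,0,0,0,0]
  ]
}}

```text
clock: 19.78
tcp_pos: [0.5179, -0.1243, 0.3193]
orientation: [-2.826, -1.369, 0.003]
contact_force: [0.7, -1.1, -3.4]
grip_width: 0.0103
```

Emit:
{"method": "send_rows", "body": {
  "deltas": [
    [0,-0.18,0.137,0,0,0,0.03],
    [0,-0.33,0.25,0,0,0,0.06],
    [0,-0.46,0.349,0,0,0,0.09],
    [0,-0.55,0.417,0,0,0,0.12],
    [0,-0.582,0.4415,0,0,0,0.15],
    [0,-0.582,0.4415,0,0,0,0.184],
    [0,-0.582,0.4415,0,0,0,0.184],
    [0,-0.582,0.4415,0,0,0,0.184],
    [0,-0.582,0.4415,0,0,0,0.184]
  ]
}}

```text
clock: 20.53
tcp_pos: [0.5165, -0.2317, 0.3198]
orientation: [-3.099, -0.512, 0.002]
contact_force: [-0.1, 1.0, -1.7]
grip_width: 0.0102
```

```bash
python3 st.py .5172 -.232
```

```text
t 20.53 p [ 0.5165 -0.2317  0.3198] yaw 18.76 z [-1.1e-03  6.0e-04 -1.0e+00] F [-0.11  1.04 -1.7 ] M [-0.015 -0.003  0.001] w 0.0102 q [ 0.456  0.242 -0.174  1.714  0.044  1.19  -0.973]
tool shift [ 0.0039  0.0038 -0.    ]
```

Emit:
{"method": "send_rows", "body": {
  "deltas": [
    [0,0.004,0.003,0.08,0,0,0],
    [0,0.004,0.003,0.2,0,0,0],
    [0,0.004,0.003,0.32,0,0,0],
    [0,0.004,0.003,0.44,0,0,0],
    [0,0.004,0.003,0.54,0,0,0],
    [0,0.004,0.003,0.63,0,0,0],
    [0,0.004,0.003,0.7,0,0,0],
    [0,0.004,0.003,0.7,0,0,0],
    [0,0.004,0.003,0.7,0,0,0]
  ]
}}

```text
clock: 21.28
tcp_pos: [0.517, -0.2323, 0.2148]
orientation: [-3.1, -0.507, 0.002]
contact_force: [0.4, -0.2, -2.1]
grip_width: 0.0105
```

```bash
python3 st.py .5172 -.232;python3 - <<'E'
from h import *
from bench import r
g=r.grab_frame("scene");pickle.dump(g,open("scene5.pkl","wb"))
b=cv2.resize(g["pixels"][200:300,240:340],None,fx=6,fy=6,interpolation=cv2.INTER_CUBIC)
cv2.imwrite("pics/st.png",np.clip(b*1.6,0,255).astype('uint8')[:,:,::-1])
p=r.get_obs()["tcp_pos"];q=p+[0,0,.008];pp=proj(g,[q,q-[0,0,.155],[.516,-.2325,.06]]);print((pp-[240,200])*6)
E
```

```text
t 21.28 p [ 0.517  -0.2323  0.2148] yaw 18.58 z [-1.2e-03  6.0e-04 -1.0e+00] F [ 0.39 -0.19 -2.11] M [ 0.029  0.018 -0.014] w 0.0105 q [ 0.452  0.337 -0.173  1.837  0.069  0.975 -0.997]
tool shift [ 0.0016 -0.0013 -0.    ]
[[258.76234081 -76.32643699]
 [281.95998058 355.90153761]
 [284.02389289 374.34562528]]
```

View pics/st.png

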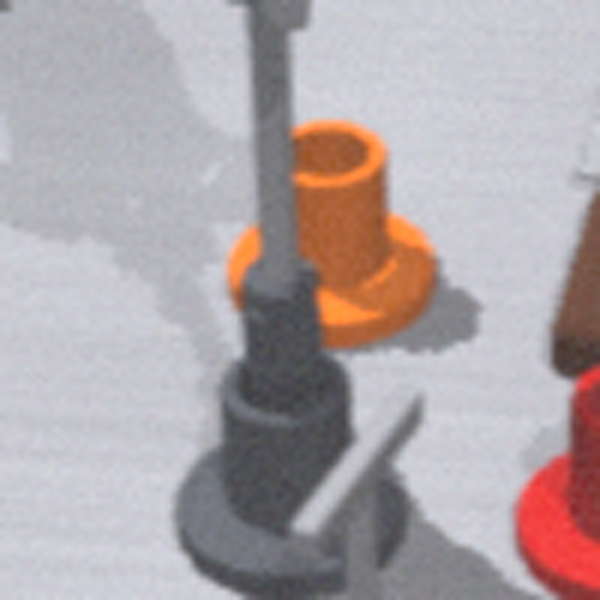

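The foot is centred over the rim: foot 245–320 against rim 222–352. I lower it slowly.

Emit:
{"method": "send_rows", "body": {
  "deltas": [
    [0,0.001,0,0.02,0,0,0],
    [0,0.001,0,0.04,0,0,0],
    [0,0.001,0,0.055,0,0,0],
    [0,0.001,0,0.065,0,0,0],
    [0,0.001,0,0.075,0,0,0],
    [0,0.001,0,0.085,0,0,0]
  ]
}}

```text
clock: 21.83
tcp_pos: [0.5175, -0.2325, 0.2027]
orientation: [3.1, 0.506, 0.0]
contact_force: [0.5, -0.3, -2.2]
grip_width: 0.0104
```

```bash
python3 st.py .5172 -.232
```

```text
t 21.83 p [ 0.5175 -0.2325  0.2027] yaw 18.53 z [ 2.e-04 -1.e-04 -1.e+00] F [ 0.49 -0.26 -2.19] M [-0.052 -0.012  0.047] w 0.0104 q [ 0.451  0.35  -0.172  1.849  0.073  0.948 -1.001]
tool shift [-0.0008 -0.0039 -0.    ]
```

Emit:
{"method": "send_rows", "body": {
  "deltas": [
    [0,0,0,0.03,0,0,0],
    [0,0,0,0.06,0,0,0],
    [0,0,0,0.09,0,0,0],
    [0,0,0,0.12,0,0,0],
    [0,0,0,0.14,0,0,0]
  ]
}}

```text
clock: 22.25
tcp_pos: [0.5172, -0.2324, 0.1809]
orientation: [-3.1, -0.506, 0.001]
contact_force: [-0.6, 0.1, -2.7]
grip_width: 0.0105
```

Emit:
{"method": "send_rows", "body": {
  "deltas": [
    [0,0,0,0.03,0,0,0],
    [0,0,0,0.06,0,0,0],
    [0,0,0,0.09,0,0,0],
    [0,0,0,0.12,0,0,0],
    [0,0,0,0.14,0,0,0],
    [0,0,0,0.14,0,0,0]
  ]
}}

```text
clock: 22.75
tcp_pos: [0.517, -0.2323, 0.1599]
orientation: [-3.1, -0.506, 0.002]
contact_force: [-0.3, -0.1, -2.1]
grip_width: 0.0106
```

```bash
python3 st.py .5172 -.232
```

```text
t 22.75 p [ 0.517  -0.2323  0.1599] yaw 18.53 z [-1.2e-03  5.0e-04 -1.0e+00] F [-0.26 -0.15 -2.12] M [-0.017  0.102  0.06 ] w 0.0106 q [ 0.446  0.401 -0.169  1.886  0.086  0.862 -1.013]
tool shift [ 0.0018 -0.0017 -0.    ]
```

Down the last ~3.5 mm in small steps.

Emit:
{"method": "send_rows", "body": {
  "deltas": [
    [0,0,0,0.008,0,0,0],
    [0,0,0,0.014,0,0,0],
    [0,0,0,0.014,0,0,0]
  ]
}}

```text
clock: 23.0
tcp_pos: [0.5175, -0.2325, 0.1586]
orientation: [3.1, 0.506, 0.0]
contact_force: [-0.0, 0.3, -3.3]
grip_width: 0.0104
```

Emit:
{"method": "send_rows", "body": {
  "deltas": [
    [0,0,0,0.007,0,0,0],
    [0,0,0,0.007,0,0,0],
    [0,0,0,0.007,0,0,0]
  ]
}}

```text
clock: 23.25
tcp_pos: [0.5175, -0.2325, 0.1576]
orientation: [3.1, 0.506, 0.0]
contact_force: [0.5, -0.3, -2.6]
grip_width: 0.0106
```

Emit:
{"method": "send_rows", "body": {
  "deltas": [
    [0,0,0,0.005,0,0,0],
    [0,0,0,0.005,0,0,0],
    [0,0,0,0.005,0,0,0]
  ]
}}

```text
clock: 23.5
tcp_pos: [0.5174, -0.2325, 0.1568]
orientation: [3.101, 0.506, -0.0]
contact_force: [-0.1, 0.2, -3.3]
grip_width: 0.0104
```

Emit:
{"method": "send_rows", "body": {
  "deltas": [
    [0,0,0,0.005,0,0,0],
    [0,0,0,0.005,0,0,0],
    [0,0,0,0.005,0,0,0]
  ]
}}

```text
clock: 23.75
tcp_pos: [0.5178, -0.2327, 0.1565]
orientation: [3.1, 0.506, 0.001]
contact_force: [0.2, -0.5, 1.5]
grip_width: 0.0104
```

Emit:
{"method": "send_rows", "body": {
  "deltas": [
    [0,0,0,0.005,0,0,0],
    [0,0,0,0.005,0,0,0],
    [0,0,0,0.005,0,0,0]
  ]
}}

```text
clock: 24.0
tcp_pos: [0.5181, -0.2328, 0.1564]
orientation: [3.1, 0.506, 0.002]
contact_force: [-1.5, -0.1, 5.5]
grip_width: 0.0101
```

The foot rests on the floor. I release in stages and then retreat upward.

Emit:
{"method": "send_rows", "body": {
  "deltas": [
    [0,0,0,-0.004,0,0,0],
    [0.25,0,0,-0.004,0,0,0],
    [0.3,0,0,-0.004,0,0,0],
    [0.4,0,0,-0.004,0,0,0],
    [0.6,0,0,-0.004,0,0,0],
    [1,0,0,-0.004,0,0,0],
    [1,0,0,-0.004,0,0,0],
    [1,0,0,-0.004,0,0,0],
    [1,0,0,-0.004,0,0,0],
    [1,0,0,-0.004,0,0,0],
    [1,0,0,-0.004,0,0,0],
    [1,0,0,-0.004,0,0,0]
  ]
}}

```text
clock: 25.0
tcp_pos: [0.5175, -0.2325, 0.1559]
orientation: [3.101, 0.506, 0.0]
contact_force: [0.8, 0.4, 0.1]
grip_width: 0.0858
```

Emit:
{"method": "send_rows", "body": {
  "deltas": [
    [1,0,0,-0.1,0,0,0],
    [1,0,0,-0.25,0,0,0],
    [1,0,0,-0.4,0,0,0],
    [1,0,0,-0.6,0,0,0],
    [1,0,0,-0.8,0,0,0],
    [1,0,0,-0.95,0,0,0],
    [1,0,0,-0.95,0,0,0]
  ]
}}

```text
clock: 25.58
tcp_pos: [0.5199, -0.2333, 0.3039]
orientation: [3.096, 0.505, 0.012]
contact_force: [1.6, 0.4, -0.1]
grip_width: 0.0854
```

Emit:
{"method": "send_rows", "body": {
  "deltas": [
    [1,-0.5,0.4,0,0,0,0],
    [1,-0.97,0.7,0,0,0,0],
    [1,-0.97,0.7,0,0,0,0],
    [1,-0.97,0.7,0,0,0,0],
    [1,-0.97,0.7,0,0,0,0],
    [1,-0.97,0.7,0,0,0,0],
    [1,-0.97,0.7,0,0,0,0]
  ]
}}

```text
clock: 26.17
tcp_pos: [0.4123, -0.3786, 0.2979]
orientation: [-3.1, -0.503, 0.0]
contact_force: [-0.8, 0.0, 0.5]
grip_width: 0.0853
```

```bash
python3 st.py;python3 - <<'E'
from h import *
from bench import r
g=r.grab_frame("scene");f=r.grab_frame("top")
cv2.imwrite("pics/fin.png",np.vstack([cv2.resize(g["pixels"][90:390,120:640],(780,390)),cv2.resize(f["pixels"][190:330,40:560],(780,210))])[:,:,::-1])
E
```

```text
t 26.17 p [ 0.4123 -0.3786  0.2979] yaw 18.41 z [-4.e-04  6.e-04 -1.e+00] F [-0.78  0.05  0.52] M [ 0.025 -0.017  0.002] w 0.0853 q [ 0.694  0.242 -0.075  1.764  0.02   1.138 -0.637]
```

View pics/fin.png

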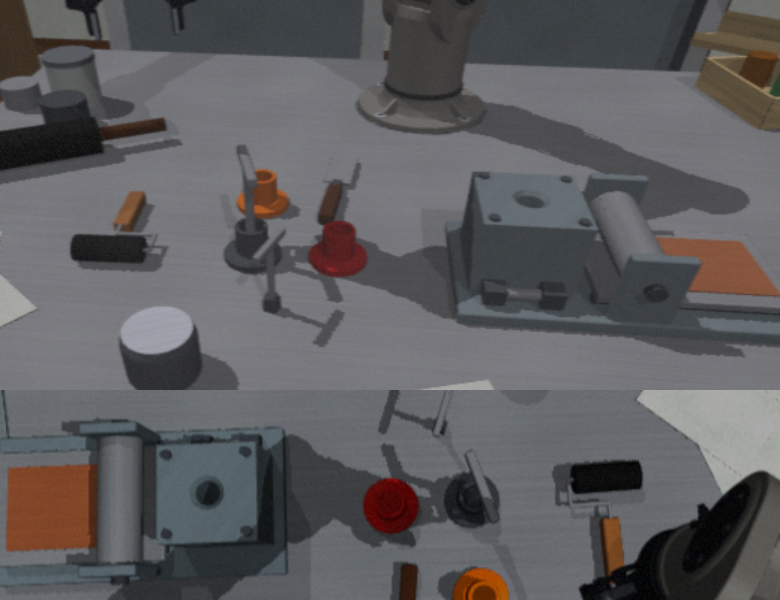

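The key stands upright in its dark stand at scene-crop (250,205). The bolt is across at (525,295), the other objects are where they were, and the arm is clear.

```bash
python3 -c "
from bench import r
print(r.hand_in())"
```

```text
the job is handed in; nothing more can be done
None
```

The press is locked, and the T-key is back upright in its stand and released. I handed the job in at about 26 s on the robot's clock; no verdict is reported.

- **Finding the stem:** I lowered the key down the shaft until it met the stem, then felt for the square with about 4–5 N (roughly 1.5 mm of spring travel). The socket caught during the clockwise sweep and seated fully, about 16 mm below first contact as expected.
- **Locking:** I turned it clockwise until the torque rose from about 0.2 to about 0.7 N m, which is the stop. Pictures taken at the stop and after lifting out show the bolt across in its keeper.
- **Last checks:** The final picture shows the key in the dark stand, the bystanders and look-alikes apparently where they were (judged by eye), and the arm clear.
- **Small disagreements:** In the scene view the key's bar and foot showed about 2–3 px from where I predicted. The offset was the same before and after the turn, so I put it down to calibration. Side contact in the shaft stayed at about 2 N by the force reading, or about 4 N judged from the moments.

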